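# Close the back of a picture frame by tipping in its backing board

### The arm

A 6-joint arm with a two-finger parallel gripper is mounted at the origin on a cart in front of the work surface, level with it; the furniture and walls round the work are solid. World frame = base frame: x ahead of the robot, y to its left, z up, the work surface at z = 0. Lengths are in mm, angles in rad, forces in N, time in s.
With the tool pointing down it reaches from about 325 to 900 mm from the base axis. Payload 6.1 kg.
Tool frame: the origin (TCP) lies on the centre line of the jaws, within the pads' length; the fingertips stand 11 mm ahead of it and the grasp point (between the pads) lies 8 mm behind it; z points along the fingers, y is the direction in which the jaws open and shut (so a half turn about z gives the same grasp; the last joint's range is limited). The gripper opens to 87 mm and grips with 3 to 60 N. Pads are 19 mm wide; open, the fingers measure 117 mm over their backs; the gripper's body (75 mm by 190 mm) begins 51 mm behind the grasp point.
Start: joints at [-1.372, 0.22, 1.526, -0, 1.395, -0.126], TCP at [199.442, -592.316, 233.538] pointing down, gripper open.
Joint ranges: [-2.98, 2.98], [-0.91, 2.08], [0.09, 2.57], [-1.24, 4.39], [0.2, 2.65], [-2.68, 2.68]. Speed limits (rad/s): [2.57, 2.57, 3.01, 3.14, 3.14, 3.14].

### API

Orientations are given as a unit quaternion [w, x, y, z].
In Python, from bench import env, snapshot, spotter gives the robot as it stands. The module is installed in compiled form; this text tells all that it offers.
- The arm moves only by the tool apply_moves, never from a script. Its argument "rows" is a list of rows, each a list of 5 numbers: the shift along the world's x, y, z in cm, then the turn about the world's z in degrees, then the opening, from 0 (shut) to 1 (fully open). In form: [[tx, ty, tz, turn, grip], ...]. A call has 1 to 10 rows; each row is the pose to reach, as a shift and turn from the pose commanded when the call began; what a row does not reach only later rows make up. A row lasts 1/8 s, in which the tool goes at most 62.5 mm and 10.7 degrees, less where a joint would pass 70% of its speed; a pose out of reach is approached as far as the arm can. A call with a gripper value outside its range is refused whole. The fingers move at their own pace and stop on an object; "squeeze" is the grip in N (left out, the last holds). Time passes only in rows, so rows that repeat a pose let the fingers close. It gives the time, the measured TCP pose, the force and the opening at its end, in the units of the state.
- env.get_obs(): the state, without advancing time (a new reading comes with each control period).
- snapshot(name): name is "scene" or "top" or "wrist"; returns a dict with "color" (480x640x3 uint8, red, green, blue), "range_z" (480x640 float32, mm along the optical axis (not along the pixel's ray), 0 where there is no reading), "camera_matrix" (3x3 intrinsics, pixels), "rvec" (rotation vector, rad) and "tvec" (3), from world to camera coordinates, as OpenCV has them; the wrist camera has in their place "mount" (4x4, takes a point from camera to tool coordinates, whose origin is the TCP and whose axes are the flange's). Camera axes: x right, y down, z forward; pixel columns grow to the right and rows downward; lengths in mm; the calibration is good to about 2 mm. A picture is of the moment at which its call begins: read the wrist's pose just before it.
- env.close_job(): hands the job in, once; it reports no verdict.
Trained networks look in the newest picture that a camera, given by its name, has taken for a name from the list of things; names that differ only in an ending like _2 or _b are one class to them, and where a whole thing is asked for, a point or a joint stands for the part that bears it (a point fixed in the world has none). Each returns a list of dicts, best first, with "conf" (0 to 1); they miss things now and then, are a little off and sometimes report something else, mostly with a low value. They report only what shows in the picture. A call takes as long as a camera call. They do not tell look-alikes from the thing itself.
- spotter.search_frame(camera, label): "position" ([x, y, z] in mm, in the coordinates of the camera as it stood for that picture, good to about 4 mm: the middle of the surface that is visible of it).
- spotter.trace(camera, label): "region" (480x640 bool, what is visible of it).
- spotter.landmark_of(camera, label): "position" ([x, y, z] in mm, in the coordinates of the camera as it stood for that picture, good to about 4 mm: a listed point, or the origin of a listed thing).
The state is a dict: "time_s": time; "joint_pos": joint angles; "dq": joint speeds; "joint_efforts": joint torques, N m; "eef_pos": TCP position; "orientation": TCP orientation; "force": force on the tool from outside, world axes, zero at the start; "wrist_torque": the same for the moment, N m; "grip_width": opening from 0.0 (shut) to 1.0 (fully open).
Only numpy, scipy, OpenCV 4.12 (cv2) and the standard library are available. Lean on these libraries where they do the work, as an engineer would, in place of code of your own. Each camera call takes 0.05 s, during which the arm holds its last target. There are 200 camera calls.

### The job

Close the back of the picture frame that lies face down: push the backing board, which stands in the frame and leans on a white jar, over so that it tips down into its recess, nudge it until it lies flat and fully home there, then push both brass turn-buttons round until they point square across the board and lock it in. Work with the fingertips or the outside of the fingers only: do not pinch, lift or carry anything, be gentle with the board and the buttons, and leave the jar and the other things round the frame where they are.

Things in the scene. Friction and masses are not known exactly. Their poses are not given: they have to be found in the camera images.
- frame: dark wooden picture frame, face down, fixed to the table; 181 (own x) x 231 (own y) x 18 mm; origin at the centre of its underside, z up. Its 24 mm wide rails (tops 18 mm above the table) enclose a recess x -66.5 to 66.5, y -91.5 to 91.5 mm. In it lies the flat white picture mount, top 12 mm above the table, with a 10 mm wide, 3.5 mm deep channel round it. Seated, the board's top is 17 mm up.
- board: brown hardboard backing board, 128 (own x) x 178 (own y) x 5 mm, about 90 g, 2.5 mm play all round in the recess; origin at the centre of its underside as it lies seated, own axes then along the frame's. At the start it stands on its +y edge in the +y channel and leans outward (to the frame's +y) about 22 degrees from upright on the jar; its outer side, with a steel hanger, ends on top.
- board_centre (a point): middle of the backing board, half-way through its thickness (14.5 mm above the table when seated). The fallen board usually lands 2 to 4 mm too far to -y, its -y edge resting on the top of the -y rail; slid about 5 mm towards +y (pressed lightly and dragged, or pushed at that edge) it drops home
- board_top (a point): middle of the standing board's upper edge (the edge that swings down), about 175 mm above the table and 150 mm to +y of the frame's centre at the start. Pushed towards the frame's -y until past upright, the board falls into the recess by itself
- board_foot (a point): middle of the board's lower edge as it stands, in the recess; it should stay there
- near_button (a joint): angle (rad) of the brass turn-button on top of the frame's -x rail; vertical pivot screw at x -78.5, y -20 mm in the frame. 0: points along the rail to the frame's -y; grows anticlockwise seen from above; 1.57: points to +x, square across the board's edge. No stop there (range -0.8 to 2.6); stays where it is left, about 1 N at its end turns it. Starts at -0.5 to 0, clear of the board
- far_button (a joint): the same for the turn-button on the frame's +x rail, screw at x +78.5, y -20 mm in the frame. 0: points to the frame's -y; grows clockwise seen from above; 1.57: points to the frame's -x, square across the board's edge
- near_button_fin (a point): point in the upright thumb fin of the -x turn-button, 33 mm from its screw, 27.5 mm above the table. The button is a plate 13 mm wide, 18.5 to 21 mm above the table, reaching 46 mm from the screw; the fin, 5 mm thick, runs along its middle from 15 to 43 mm from the screw and rises to 34 mm above the table
- far_button_fin (a point): point in the thumb fin of the +x turn-button, 33 mm from its screw, 27.5 mm above the table
- jar: white screw-top paint jar 69 mm in diameter, 83 mm tall, loose, standing beside the frame's +y rail with the board leaning on its rim; origin at the centre of its base. To be left standing there
- cup: lidded clear cup of ochre paint, 71 mm in diameter, 55 mm tall, loose, on the frame's -y side; origin at the centre of its base. To be left alone
- pencil: red pencil, 142 mm long, 7 mm thick, loose, lying beside the frame's -y rail; origin under its middle. To be left alone
- glue: white glue bottle with an orange tip, 60 mm in diameter, 181 mm tall, loose, behind the work to the left; origin at the centre of its base. To be left alone
- flipcap: white and blue bottle with a flip cap, 54 mm in diameter, 135 mm tall, loose, behind the work to the left; origin at the centre of its base. To be left alone
Mind the look-alikes: they are no part of the job. Several things have the shape of the board; the one meant has the colours described above.

How it is judged (in metres and radians):
On the way, in this order (a step that is already met when the one before it is completed fails the run):
1. the backing board has been tipped over and lies flat in the recess, before the buttons are turned over it (angle between board's own z axis and vertical below 0.02 rad and height (world z) of board_centre below 0.0168 m and horizontal distance between board_centre and frame below 0.006 m), for 0.2 s.
2. both turn-buttons point across the board (value of joint near_button between 1.2 and 1.94 rad and value of joint far_button between 1.2 and 1.94 rad), for 0.2 s.
At the end, for the whole second after the job is handed in: the board lies still and flat in the recess (within 1 degree of level, at most 2.3 mm above its seat, within 6 mm of the frame's centre); both turn-buttons are at rest within about 21 degrees of square across it (1.2 to 1.94 rad); the jar stands upright (all of step 1 and all of step 2 and linear speed of board below 0.01 m/s and angular speed of board below 0.1 rad/s and velocity of joint near_button between -0.05 and 0.05 rad/s and velocity of joint far_button between -0.05 and 0.05 rad/s and angle between jar's own z axis and vertical below 0.1 rad); the robot touches nothing.
It fails at once if the board is lifted or carried (its lower edge rises more than 32 mm above the table, or slides more than 30 mm from the +y end of the recess) (height (world z) of board_foot above 0.032 m or y of board_foot in the frame of frame below 0.06 m).
It fails at once if the board is squeezed or pressed with more than 40 N (contact force between the fingers and board above 40 N).
It fails at once if a turn-button is squeezed or forced with more than 30 N (contact force between the fingers and near_button above 30 N or contact force between the fingers and far_button above 30 N).
It fails at once if the jar is moved more than 30 mm or tipped (distance of jar from where it was at the start of the episode above 0.03 m or angle between jar's own z axis and vertical above 0.4 rad).
It fails at once if the cup, pencil or one of the bottles is moved more than 30 mm (distance of any of cup, pencil, glue, flipcap from where it was at the start of the episode above 0.03 m).
It also fails if it takes over 72 s, if anything falls off the work surface, if the arm or the gripper's body presses on something with over 40 N, if the wrist force passes 120 N, or if a joint passes its speed limit or range.

## Working session

There is one attempt and no reset: what is moved stays moved. The work goes in short steps, Python scripts to look and compute and a tool call to move; the robot and the scene stay as the last step left them, time stands still between calls to the robot, and variables do not carry over. Pictures are saved under pics/ and viewed, about 8 in all and at most 12, crops included, and the job is handed in when it is done.

Besides the shell and the picture viewer there is one more tool, called after "Call:" by a JSON object that holds its "fn" and its "kwargs", one argument or row to a line. apply_moves: Moves the arm, as the interface text tells. Its arguments: {"type":"object","properties":{"rows":{"type":"array","items":{"type":"array","items":{"type":"number"}}},"squeeze":{"type":"number"}},"required":["rows"]}

```bash
mkdir -p pics
cat > h.py <<'E'
import numpy as np, cv2, sys
from bench import env, snapshot, spotter
def w(cam,s,p):
    R=cv2.Rodrigues(np.array(s['rvec'],float))[0]; return R.T@(np.array(p,float).ravel()-np.array(s['tvec'],float).ravel())
def cloud(s):
    K=np.array(s['camera_matrix']);z=s['range_z'].astype(float);v,u=np.indices(z.shape)
    P=np.stack([(u-K[0,2])/K[0,0]*z,(v-K[1,2])/K[1,1]*z,z],-1)
    R=cv2.Rodrigues(np.array(s['rvec'],float))[0]
    return (P-np.array(s['tvec'],float).ravel())@R, z>0
def save(s,n): cv2.imwrite('pics/'+n,s['color'][...,::-1])
E
cat > a.py <<'E'
from h import *
o=env.get_obs();print(o['time_s'],o['eef_pos'],o['orientation'],o['grip_width'])
ims=[]
for c in ['scene','top']:
    s=snapshot(c);ims.append(s['color'])
    np.savez(c+'.npz',**s)
    for l in ['frame','board','board_top','board_foot','near_button','far_button','near_button_fin','far_button_fin','jar','cup','pencil','glue','flipcap']:
        try:
            r=spotter.landmark_of(c,l)
            print(c,l,[(round(q['conf'],2),w(c,s,q['position']).round(0).tolist()) for q in r[:3]])
        except Exception as e: print(c,l,e)
save({'color':ims[0]},'s0.png');save({'color':ims[1]},'t0.png')
E
python3 a.py
```

```text
0.0 [ 199.33992627 -591.72019145  232.4093696 ] [-9.90595162e-04  9.86841565e-01  1.61687177e-01 -4.37209624e-05] 1.0054088121292597
scene frame [(0.94, [536.0, -10.0, -3.0])]
scene board [(0.68, [525.0, 107.0, 93.0]), (0.4, [540.0, -7.0, 0.0])]
scene board_top [(0.86, [520.0, 146.0, 173.0])]
scene board_foot [(0.8, [525.0, 72.0, 10.0])]
scene near_button it knows: board, board_centre, board_foot, board_top, cup, far_button_fin, flipcap, frame, glue, jar, near_button_fin, pencil
scene far_button it knows: board, board_centre, board_foot, board_top, cup, far_button_fin, flipcap, frame, glue, jar, near_button_fin, pencil
scene near_button_fin [(0.68, [448.0, -68.0, 27.0])]
scene far_button_fin [(0.5, [622.0, -55.0, 31.0])]
scene jar [(0.58, [506.0, 141.0, 3.0])]
scene cup [(0.6, [513.0, -232.0, -0.0])]
scene pencil [(0.65, [575.0, -153.0, 2.0])]
scene glue [(0.86, [688.0, 298.0, 2.0]), (0.62, [620.0, -54.0, 32.0])]
scene flipcap []
top frame [(0.63, [533.0, -11.0, 1.0])]
top board [(0.97, [526.0, 105.0, 90.0]), (0.97, [399.0, -433.0, 1.0]), (0.48, [506.0, 133.0, -0.0])]
top board_top [(0.7, [473.0, -388.0, 3.0]), (0.68, [518.0, 144.0, 171.0])]
top board_foot [(0.71, [523.0, 69.0, 8.0]), (0.64, [324.0, -483.0, 2.0])]
top near_button it knows: board, board_centre, board_foot, board_top, cup, far_button_fin, flipcap, frame, glue, jar, near_button_fin, pencil
top far_button it knows: board, board_centre, board_foot, board_top, cup, far_button_fin, flipcap, frame, glue, jar, near_button_fin, pencil
top near_button_fin [(0.67, [450.0, -68.0, 29.0])]
top far_button_fin [(0.69, [506.0, -234.0, 0.0]), (0.47, [617.0, -58.0, 29.0])]
top jar [(0.57, [570.0, -152.0, -3.0]), (0.4, [505.0, 134.0, -3.0])]
top cup []
top pencil [(0.57, [522.0, 113.0, 88.0]), (0.47, [575.0, -154.0, -1.0])]
top glue [(0.79, [691.0, 295.0, -0.0])]
top flipcap [(0.76, [658.0, 365.0, -5.0])]
```

View pics/s0.png

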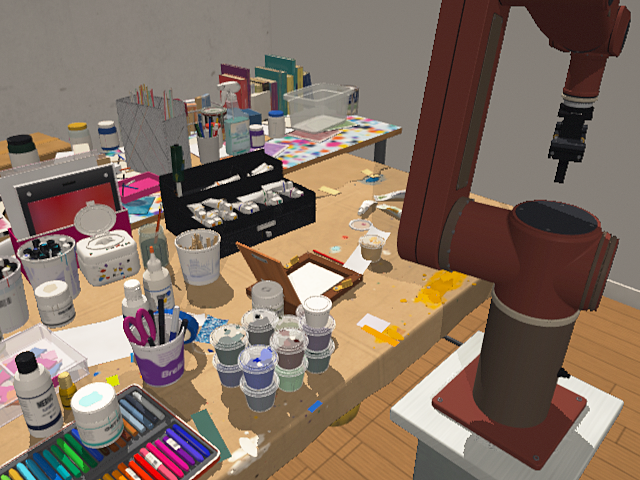

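View pics/t0.png

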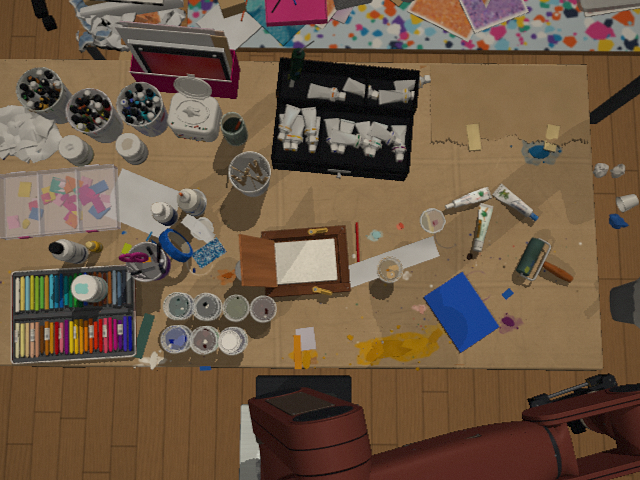

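```bash
cat > b.py <<'E'
from h import *
s=dict(np.load('top.npz'));P,ok=cloud(s);C=s['color'].astype(int)
# frame rails: z 14-19 dark
m=ok&(P[...,2]>15)&(P[...,2]<21)&(P[...,0]>400)&(P[...,0]<680)&(P[...,1]>-160)&(P[...,1]<130)&(C.sum(-1)<260)
q=P[m][:,:2].astype(np.float32);print(len(q),cv2.minAreaRect(q),np.percentile(q,[0.5,99.5],axis=0))
m=ok&(P[...,2]>60)&(P[...,0]>400)&(P[...,0]<680)&(P[...,1]>40)&(P[...,1]<220)
q=P[m];print(np.percentile(q,[1,50,99],axis=0))
t=q[q[:,2]>165];print(len(t),t.mean(0),t.min(0),t.max(0))
for n,c in(('n',(449,-68)),('f',(619,-56))):
    m=ok&(P[...,2]>26)&(P[...,2]<45)&(abs(P[...,0]-c[0])<40)&(abs(P[...,1]-c[1])<50)
    q=P[m];print(n,len(q),q.mean(0),cv2.minAreaRect(q[:,:2].astype(np.float32)))
E
python3 b.py
```

```text
1141 ((533.6782836914062, -26.921966552734375), (186.3741912841797, 256.45367431640625), 4.067818641662598) [[ 437.58558655 -130.45641327]
 [ 629.9315979   103.74624252]]
[[404.70247716  87.45066199  60.58315674]
 [513.17455591 123.77737414 113.21169218]
 [584.39959102 216.90162468 174.36744605]]
159 [516.45651985 142.42727429 169.82297719] [456.68440136 133.40938194 165.04402251] [582.6492434  150.73918415 178.55857998]
n 27 [452.00108776 -66.78655832  32.07268753] ((455.23974609375, -72.9384765625), (22.385295867919922, 76.19817352294922), 10.517528533935547)
f 28 [616.4272941  -51.33422887  31.17427459] ((612.5650634765625, -49.80591583251953), (19.41199493408203, 73.03816986083984), 0.3875840902328491)
```

The scene view shows the brown board standing in the frame near pixel (265,275), leaning on the jar at (267,293). The top view shows the frame at about (295,262), yawed roughly 5°. The brass buttons are at (318,231) and (321,290). The blue board is the look-alike. I'll move above the frame for a closer look.

Call:
{"fn": "apply_moves", "kwargs": {
  "rows": [
    [3, 5, 2, 8, 0.5],
    [6, 10, 4, 16, 0.5],
    [9, 15, 6, 24, 0.5],
    [12, 20, 8, 32, 0.5],
    [15, 25, 10, 40, 0.5],
    [18, 30, 10, 48, 0.5],
    [21, 35, 10, 56, 0.5],
    [24, 40, 10, 64, 0.5],
    [27, 45, 10, 72, 0.5],
    [30, 50, 10, 77, 0.5]
  ]
}}

```text
time_s: 2.45
eef_pos: [500.2, -90.5, 333.9]
orientation: [0.001, 0.67, 0.742, 0.0]
force: [0.6, -0.5, -0.1]
grip_width: 0.499
```

```bash
cat >> h.py <<'E'
from scipy.spatial.transform import Rotation as Ro
def wrist():
    o=env.get_obs();s=snapshot('wrist')
    q=np.array(o['orientation']);T=np.eye(4);T[:3,:3]=Ro.from_quat(q[[1,2,3,0]]).as_matrix();T[:3,3]=o['eef_pos']
    M=T@np.array(s['mount']);return o,s,M
def wcloud(s,M):
    K=np.array(s['camera_matrix']);z=s['range_z'].astype(float);v,u=np.indices(z.shape)
    P=np.stack([(u-K[0,2])/K[0,0]*z,(v-K[1,2])/K[1,1]*z,z],-1)
    return P@M[:3,:3].T+M[:3,3], z>0
def wl(M,l):
    return [(round(q['conf'],2),(M[:3,:3]@np.array(q['position'],float).ravel()+M[:3,3]).round(1).tolist()) for q in spotter.landmark_of('wrist',l)[:3]]
E
cat > c.py <<'E'
from h import *
o,s,M=wrist();print(o['time_s'],o['eef_pos'],o['orientation'],o['force'],M.round(2).tolist())
for l in sys.argv[2:]: print(l,wl(M,l))
save(s,sys.argv[1]+'.png');np.savez('w.npz',M=M,**s)
E
python3 c.py w1 frame near_button_fin far_button_fin board_top board_foot jar
```

```text
2.45 [500.19496214 -90.52384366 333.89468223] [5.01562249e-04 6.70380333e-01 7.42017478e-01 1.41492453e-04] [ 0.55128522 -0.50411842 -0.143709  ] [[0.99, 0.1, 0.03, 492.19], [0.1, -0.96, -0.26, -19.11], [0.0, 0.26, -0.96, 485.08], [0.0, 0.0, 0.0, 1.0]]
frame [(0.91, [531.6, -9.0, -1.3])]
near_button_fin [(0.61, [445.6, -70.7, 25.9])]
far_button_fin [(0.98, [615.2, -58.3, 29.7])]
board_top [(0.57, [475.9, -385.1, 1.3])]
board_foot [(0.91, [525.6, 77.2, 9.1])]
jar []
```

View pics/w1.png

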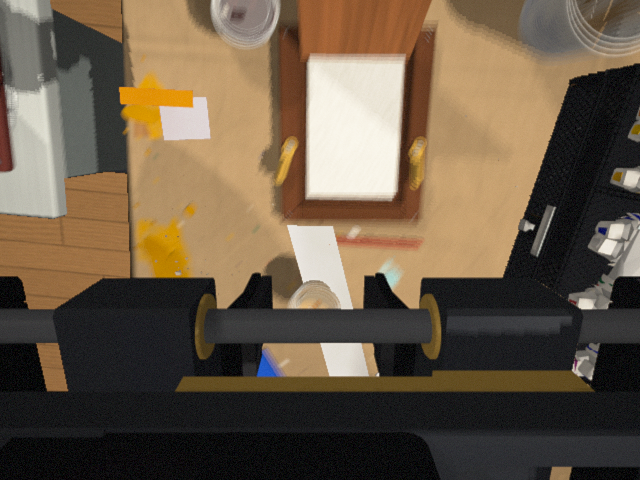

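```bash
cat > d.py <<'E'
from h import *
d=dict(np.load('w.npz'));M=d['M'];P,ok=wcloud(d,M);C=d['color'].astype(int)
x,y,z=P[...,0],P[...,1],P[...,2]
near=ok&(x>400)&(x<680)&(y>-160)&(y<150)
m=near&(z>15)&(z<21)&(C.min(-1)<150)
q=P[m][:,:2].astype(np.float32);print('rail',len(q),cv2.minAreaRect(q),np.median(P[m][:,2]))
wh=near&(z>8)&(z<15)&(C.min(-1)>140)&(y<60);q=P[wh];print('mount',cv2.minAreaRect(q[:,:2].astype(np.float32)),np.median(q[:,2]))
for n,c in(('n',(448,-69)),('f',(617,-57))):
    m=near&(z>25)&(z<45)&(abs(x-c[0])<35)&(abs(y-c[1])<40)
    q=P[m];print(n,len(q),q.mean(0),cv2.minAreaRect(q[:,:2].astype(np.float32)),np.percentile(q[:,2],95))
E
python3 d.py
```

```text
rail 9079 ((521.8346557617188, -10.821754455566406), (203.8737335205078, 231.14285278320312), 4.809850692749023) 17.960456701366127
mount ((535.4506225585938, -48.732177734375), (220.0712432861328, 131.13449096679688), 88.23949432373047) 11.963058067240325
n 107 [450.0985942  -63.76375265  32.86919034] ((449.7254943847656, -64.28111267089844), (27.82421875, 5.099974632263184), 76.16798400878906) 35.09495739039323
f 129 [616.21672454 -51.90010535  32.11151227] ((616.7583618164062, -51.835540771484375), (5.242583751678467, 26.480798721313477), 9.115238189697266) 35.31652809144293
```

Call:
{"fn": "apply_moves", "kwargs": {
  "rows": [
    [0.5, 6, 0, 0, 0.5],
    [0.8, 12, 0, 0, 0.5],
    [1.2, 18, 0, 0, 0.5],
    [1.5, 24, 0, 0, 0.5],
    [1.7, 29.5, 0, 0, 0.5],
    [1.7, 29.5, -6, 0, 0.5],
    [1.7, 29.5, -12, 0, 0.5],
    [1.7, 29.5, -17, 0, 0.5],
    [1.7, 29.5, -17, 0, 0.5]
  ]
}}

```text
time_s: 3.92
eef_pos: [513.4, 200.3, 159.1]
orientation: [-0.003, 0.673, 0.74, -0.004]
force: [0.0, 0.1, 2.1]
grip_width: 0.501
```

```bash
cat > e.py <<'E'
from h import *
s=snapshot('scene');P,ok=cloud(s);o=env.get_obs();print(o['time_s'],o['eef_pos'],o['force'])
c=s['color'][200:340,200:380];save({'color':cv2.resize(c,None,fx=4,fy=4)},sys.argv[1]+'.png')
print(wl and [(round(q['conf'],2),w('scene',s,q['position']).round(0).tolist()) for l in('board_top','board_foot') for q in spotter.landmark_of('scene',l)])
E
python3 e.py s1
```

```text
3.975 [515.74255511 201.09461197 162.66184908] [-0.2273666  -0.06064094 -0.25818423]
[(0.81, [523.0, 147.0, 175.0]), (0.59, [483.0, -384.0, 2.0]), (0.94, [530.0, 71.0, 8.0])]
```

Call:
{"fn": "apply_moves", "kwargs": {
  "rows": [
    [0.2, -2, 0, 0, 0.5],
    [0.3, -3.5, 0, 0, 0.5],
    [0.4, -4.5, 0, 0, 0.5],
    [0.5, -5.5, 0, 0, 0.5],
    [0.6, -6.5, 0, 0, 0.5],
    [0.7, -7.5, 0, 0, 0.5],
    [0.8, -8.5, 0, 0, 0.5],
    [0.8, -9.3, 0, 0, 0.5]
  ]
}}

```text
time_s: 5.08
eef_pos: [524.5, 109.1, 163.5]
orientation: [-0.0, 0.672, 0.741, -0.0]
force: [-0.0, -0.2, 0.2]
grip_width: 0.499
```

```bash
python3 e.py s2
```

```text
5.125 [524.46950445 108.32127153 163.43582547] [ 0.48568312 -1.7209643  -0.13838445]
[(0.86, [523.0, 94.0, 190.0]), (0.74, [479.0, -384.0, 1.0]), (0.57, [513.0, -234.0, -0.0]), (0.26, [689.0, 297.0, 1.0]), (0.94, [526.0, 70.0, 8.0])]
```

Call:
{"fn": "apply_moves", "kwargs": {
  "rows": [
    [0.1, -1, 0, 0, 0.5],
    [0.2, -2, 0, 0, 0.5],
    [0.25, -2.8, 0, 0, 0.5],
    [0.3, -3.6, 0, 0, 0.5],
    [0.3, -4.2, 0, 0, 0.5],
    [0.3, -4.2, 0, 0, 0.5]
  ]
}}

```text
time_s: 5.98
eef_pos: [527.5, 67.2, 163.5]
orientation: [-0.0, 0.672, 0.741, 0.0]
force: [-0.0, -0.3, -0.5]
grip_width: 0.504
```

```bash
python3 e.py s3
```

```text
6.025 [527.43974816  67.53874228 163.53567334] [0.11614115 0.66025474 0.03954062]
[(0.69, [481.0, -386.0, 2.0]), (0.64, [539.0, -63.0, 126.0]), (0.25, [686.0, 295.0, 3.0]), (0.63, [527.0, 73.0, 8.0]), (0.37, [540.0, -62.0, 126.0])]
```

Call:
{"fn": "apply_moves", "kwargs": {
  "rows": [
    [0, 0, 3, 0, 0.5],
    [0, 0, 8, 0, 0.3],
    [0, -4, 13, 0, 0.0],
    [0, -10, 17, 0, 0.0],
    [-1, -15.5, 17, 0, 0.0],
    [-1, -15.5, 17, 0, 0.0]
  ]
}}

```text
time_s: 6.88
eef_pos: [517.3, -90.7, 334.6]
orientation: [0.001, 0.673, 0.739, -0.0]
force: [0.5, -0.3, 0.3]
grip_width: 0.043
```

```bash
python3 c.py w2 frame near_button_fin far_button_fin board_top board_foot board_centre
cat > f.py <<'E'
from h import *
d=dict(np.load('w.npz'));M=d['M'];P,ok=wcloud(d,M)
c,a=np.array([532,-10.,0]),np.radians(5)
Q=(P-c);X=Q[...,0]*np.cos(a)+Q[...,1]*np.sin(a);Y=-Q[...,0]*np.sin(a)+Q[...,1]*np.cos(a);Z=P[...,2]
C=d['color'].astype(int)
m=ok&(abs(X)<55)&(abs(Y)<80)&(Z<30)
A=np.c_[X[m],Y[m],np.ones(m.sum())];k=np.linalg.lstsq(A,Z[m],rcond=None)[0];print('plane',k,'tilt',np.hypot(*k[:2]),'rms',(Z[m]-A@k).std())
r=ok&(abs(abs(X)-80)<7)&(Y>10)&(Y<90);print('rail z',np.median(Z[r]))
for yb in range(-112,118,6):
    b=ok&(abs(X)<40)&(abs(Y-yb)<3); print(yb,Z[b].mean().round(1),C[b].mean(0).round(0),end=' | ')
print()
for xb in range(-90,92,4):
    b=ok&(abs(X-xb)<2)&(abs(Y-40)<30); print(xb,Z[b].mean().round(1),C[b].mean(0).round(0),end=' | ')
E
python3 f.py
```

```text
6.875 [517.25959979 -90.73654027 334.5585944 ] [ 1.07731563e-03  6.73491562e-01  7.39194123e-01 -5.85951500e-05] [ 0.5354555 -0.3402015  0.2590434] [[1.0, 0.09, 0.03, 509.77], [0.09, -0.96, -0.26, -19.1], [0.0, 0.26, -0.96, 485.66], [0.0, 0.0, 0.0, 1.0]]
frame []
near_button_fin [(0.86, [447.2, -68.8, 25.3])]
far_button_fin [(0.76, [615.7, -53.1, 31.0])]
board_top [(0.72, [543.4, -106.0, 20.4])]
board_foot [(0.59, [524.0, 79.3, 12.5])]
board_centre []
plane [ 6.90829331e-05 -3.49691784e-02  1.98792987e+01] tilt 0.03496924668677109 rms 0.8873463692872056
rail z 18.019983081054704
-112 18.0 [117.  73.  45.] | -106 17.9 [117.  70.  41.] | -100 18.1 [117.  69.  40.] | -94 20.6 [157.  95.  54.] | -88 172.8 [141.  92.  56.] | -82 258.8 [98. 68. 48.] | -76 218.2 [107.  88.  73.] | -70 290.3 [59. 49. 42.] | -64 213.7 [131.  87.  57.] | -58 415.4 [69. 61. 50.] | -52 428.0 [33. 31. 28.] | -46 401.2 [56. 53. 51.] | -40 395.4 [41. 37. 36.] | -34 21.0 [220. 136.  75.] | -28 20.9 [220. 136.  75.] | -22 20.6 [220. 136.  75.] | -16 20.3 [220. 136.  74.] | -10 20.2 [220. 136.  75.] | -4 20.0 [220. 13
[... 1101 characters left out ...]
 | -10 18.5 [236. 201. 172.] | -6 18.6 [237. 208. 183.] | -2 18.6 [235. 198. 168.] | 2 18.4 [239. 205. 176.] | 6 18.7 [237. 207. 182.] | 10 18.6 [230. 194. 165.] | 14 18.5 [237. 207. 181.] | 18 18.6 [235. 204. 178.] | 22 18.5 [232. 196. 166.] | 26 18.5 [236. 204. 176.] | 30 18.5 [234. 201. 171.] | 34 18.6 [233. 201. 172.] | 38 18.5 [234. 201. 172.] | 42 18.5 [227. 179. 141.] | 46 18.4 [199. 121.  67.] | 50 18.3 [206. 126.  69.] | 54 18.4 [206. 125.  69.] | 58 18.4 [212. 129.  71.] | 62 18.4 [201. 122.  68.] | 66 11.4 [77. 46. 27.] | 70 17.5 [112.  67.  39.] | 74 18.0 [132.  77.  45.] | 78 18.0 [130.  76.  45.] | 82 18.0 [126.  74.  44.] | 86 17.9 [125.  74.  44.] | 90 17.7 [126.  78.  48.] |
```

View pics/w2.png

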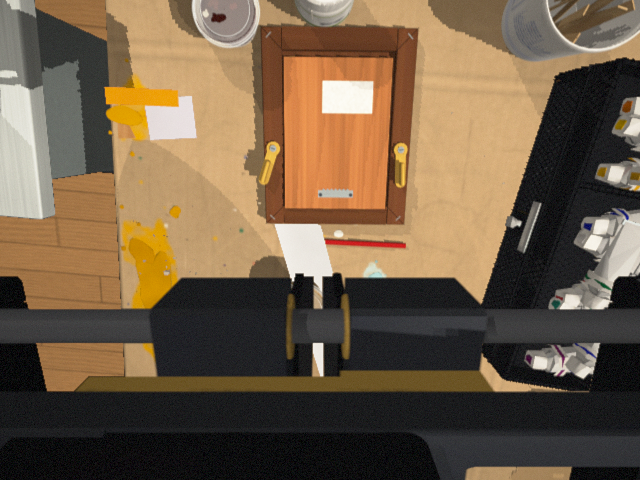

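The board (pixels 283–390 × 55–212) has fallen in. Its -y edge rests on the -y rail with a 0.035 rad tilt, as the task predicted. I'll find that edge more precisely and move just behind it.

```bash
cat > g.py <<'E'
from h import *
d=dict(np.load('w.npz'));M=d['M'];P,ok=wcloud(d,M);C=d['color'].astype(int)
c,a=np.array([532,-10.,0]),np.radians(5)
Q=(P-c);X=Q[...,0]*np.cos(a)+Q[...,1]*np.sin(a);Y=-Q[...,0]*np.sin(a)+Q[...,1]*np.cos(a);Z=P[...,2]
ok&=Z<40
def prof(sel,A,lo,hi):
    for t in np.arange(lo,hi,1.):
        b=ok&sel&(abs(A-t)<.6)
        if b.any(): print(t,Z[b].mean().round(1),C[b].mean(0).round(0)[0],end=' | ')
    print('\n')
for x0 in(-45,45): prof(abs(X-x0)<10,Y,-120,-86); prof(abs(X-x0)<10,Y,80,119)
for y0 in(-75,50): prof(abs(Y-y0)<12,X,-94,-58); prof(abs(Y-y0)<12,X,58,94)
E
python3 g.py
```

```text
-120.0 5.5 236.0 | -119.0 6.1 234.0 | -118.0 5.8 229.0 | -114.0 17.9 137.0 | -113.0 17.8 110.0 | -112.0 18.6 108.0 | -111.0 18.2 112.0 | -110.0 18.3 113.0 | -109.0 18.3 113.0 | -108.0 17.7 113.0 | -107.0 17.8 113.0 | -106.0 18.0 114.0 | -105.0 18.0 116.0 | -104.0 18.0 117.0 | -103.0 18.0 119.0 | -102.0 18.0 119.0 | -101.0 17.9 119.0 | -100.0 17.9 117.0 | -99.0 17.9 116.0 | -98.0 17.8 110.0 | -97.0 18.3 105.0 | -96.0 18.0 110.0 | -95.0 18.0 111.0 | -94.0 21.9 142.0 | -93.0 23.1 155.0 | -92.0 23.1 213.0 | -91.0 23.0 218.0 | -90.0 23.0 219.0 | -89.0 23.0 216.0 | -88.0 23.0 215.0 | -87.0 22.8 215.0 | 

80.0 17.2 219.0 | 81.0 17.0 220.0 | 82.0 17.1 220.0 | 83.0 16.8 221.0 | 84.0 16.9 201.0 | 86.0 9.3 118.0 | 87.0 8.8 104.0 | 88.0 8.6 87.0 | 89.0 8.5 104.0 | 90.0 8.9 110.0 | 91.0 10.5 100.0 | 92.0 14.4 85.0 | 93.0 18.2 108.0 | 94.0 17.8 110.0 | 95.0 17.9 110.0 | 96.0 17.7 110.0 | 97.0 17.8 110.0 | 98.0 17.8 108.0 | 99.0 17.7 110.0 | 100.0 18.0 111.0 | 101.0 18.0 111.0 | 102.0 17.8 112.0 | 103.0 18.1 114.0 | 104.0 18.0 116.0 | 105.0 17.9 116.0 | 106.0 18.2 117.0 | 107.0 18.1 116.0 | 108.0 1
[... 3205 characters left out ...]
.0 18.2 208.0 | -61.0 18.1 207.0 | -60.0 17.9 203.0 | -59.0 18.1 200.0 | 

58.0 18.3 214.0 | 59.0 18.2 212.0 | 60.0 17.7 211.0 | 61.0 17.9 204.0 | 62.0 18.2 207.0 | 63.0 18.0 207.0 | 64.0 17.9 187.0 | 65.0 16.7 152.0 | 66.0 9.0 115.0 | 67.0 9.7 83.0 | 68.0 14.0 66.0 | 69.0 17.8 105.0 | 70.0 17.9 124.0 | 71.0 17.8 129.0 | 72.0 17.9 130.0 | 73.0 17.8 131.0 | 74.0 18.1 131.0 | 75.0 17.7 132.0 | 76.0 18.2 133.0 | 77.0 17.9 131.0 | 78.0 18.0 128.0 | 79.0 18.0 126.0 | 80.0 17.8 125.0 | 81.0 17.9 124.0 | 82.0 17.9 125.0 | 83.0 17.7 126.0 | 84.0 17.8 126.0 | 85.0 18.3 125.0 | 86.0 18.0 125.0 | 87.0 18.1 124.0 | 88.0 17.6 123.0 | 89.0 17.9 121.0 | 90.0 17.8 121.0 | 91.0 17.3 132.0 | 92.0 15.8 150.0 |
```

Call:
{"fn": "apply_moves", "kwargs": {
  "rows": [
    [2.5, -3.4, -6, 0, 0],
    [2.5, -3.4, -12, 0, 0],
    [2.5, -3.4, -18, 0, 0],
    [2.5, -3.4, -24, 0, 0],
    [2.5, -3.4, -27, 0, 0],
    [2.5, -3.4, -27, 0, 0],
    [2.5, -3.4, -27, 0, 0]
  ]
}}

```text
time_s: 8.1
eef_pos: [543.8, -121.1, 65.2]
orientation: [0.001, 0.671, 0.741, 0.0]
force: [-0.1, -1.0, 1.1]
grip_width: 0.005
```

Call:
{"fn": "apply_moves", "kwargs": {
  "rows": [
    [0, -0.1, -2, 0, 0],
    [0, -0.1, -3.35, 0, 0],
    [0, -0.1, -3.35, 0, 0],
    [0, -0.1, -3.35, 0, 0]
  ]
}}

```text
time_s: 8.6
eef_pos: [543.2, -122.5, 31.0]
orientation: [0.001, 0.672, 0.741, 0.0]
force: [-0.3, -0.4, 0.2]
grip_width: 0.007
```

Call:
{"fn": "apply_moves", "kwargs": {
  "rows": [
    [-0.05, 0.6, 0, 0, 0],
    [-0.08, 0.9, 0, 0, 0],
    [-0.1, 1.1, 0, 0, 0],
    [-0.11, 1.25, 0, 0, 0],
    [-0.12, 1.4, 0, 0, 0],
    [-0.12, 1.4, 0, 0, 0]
  ]
}}

```text
time_s: 9.35
eef_pos: [541.2, -108.2, 30.0]
orientation: [-0.0, 0.672, 0.741, -0.0]
force: [0.5, 0.3, 0.7]
grip_width: 0.005
```

```bash
sed -i 's/^for yb.*/sys.exit()/' f.py; python3 c.py w3 board_centre; python3 f.py
```

```text
9.35 [ 541.18340571 -108.19462611   29.97623435] [-8.16779767e-05  6.71608162e-01  7.40906518e-01 -2.85963755e-05] [0.50958145 0.33490695 0.70520651] [[1.0, 0.1, 0.03, 533.58], [0.1, -0.96, -0.26, -36.83], [-0.0, 0.26, -0.97, 181.21], [0.0, 0.0, 0.0, 1.0]]
board_centre [(0.83, [530.9, -14.1, 14.7])]  File "f.py", line 10
    b=ok&(abs(X)<40)&(abs(Y-yb)<3); print(yb,Z[b].mean().round(1),C[b].mean(0).round(0),end=' | ')
IndentationError: unexpected indent
```

```bash
sed -i '/^sys.exit/,$d' f.py
cat >> f.py <<'E'
for lo,hi in((-100,-84),(80,96)):
    for t in range(lo,hi):
        b=ok&(abs(abs(X)-35)<20)&(abs(Y-t)<.6)&(Z<40)
        if b.any(): print(t,Z[b].mean().round(1),C[b].mean(0).round(0)[0],end=' | ')
    print()
E
python3 f.py
```

```text
plane [-7.04098324e-05 -1.63084594e-03  1.70691918e+01] tilt 0.0016323651653575974 rms 0.68155051734356
rail z 18.048827991179877
-92 15.3 96.0 | -91 16.4 117.0 | -90 17.0 170.0 | -89 17.1 191.0 | -88 17.1 190.0 | -87 17.1 190.0 | -86 17.1 190.0 | -85 17.1 190.0 |
```

View pics/w3.png

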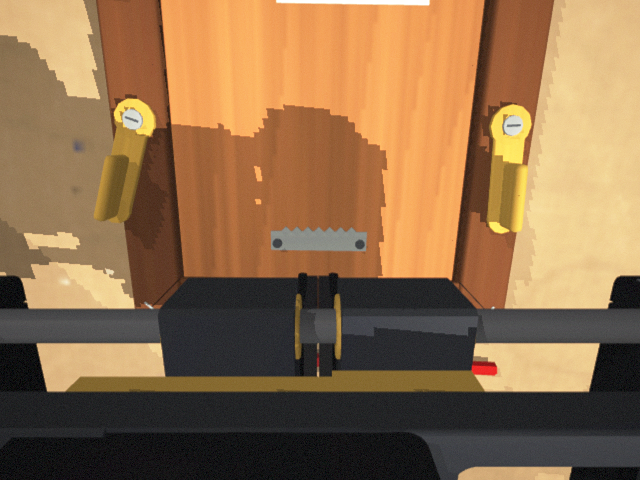

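The board (pixels 165–485) now lies level, at 17.1 mm with 0.0016 rad tilt. The near screw is at (132,119) and the far screw at (513,125), with both fins still pointing to -y. Next I'll work out the sweep paths.

```bash
cat > k.py <<'E'
from h import *
d=dict(np.load('w.npz'));M=d['M'];P,ok=wcloud(d,M)
for v,u in((119,132),(125,513)): print('screw',np.median(P[v-2:v+3,u-2:u+3].reshape(-1,3),axis=0))
x,y,z=np.moveaxis(P,-1,0)
for c in((449,-66),(617,-54)):
    m=ok&(z>27)&(z<40)&(abs(x-c[0])<30)&(abs(y-c[1])<40);q=P[m];print('fin',q.mean(0),cv2.minAreaRect(q[:,:2].astype(np.float32)),q[:,2].max())
s=dict(np.load('top.npz'));P,ok=cloud(s);x,y,z=np.moveaxis(P,-1,0)
for h in(50,90): 
    m=ok&(z>h)&(abs(y+60)<130)&(x>640)&(x<900);print('toolbox',h,np.percentile(P[m],[1,50,99],axis=0).round(0).tolist() if m.any() else 0)
c=np.array([532,-10.]);a=np.radians(5);R=np.array([[np.cos(a),-np.sin(a)],[np.sin(a),np.cos(a)]])
print('frame est of pivots',(c+R@[-78.5,-20]),(c+R@[78.5,-20]))
E
python3 k.py
```

```text
screw [457.24772634 -36.52842726  23.09241935]
screw [612.99422857 -23.43571529  22.919572  ]
fin [451.20303339 -63.96765747  32.30033166] ((450.25341796875, -64.37004089355469), (27.83624839782715, 5.765416622161865), 76.3870849609375) 35.53858936343602
fin [615.89253768 -51.5318914   32.24741666] ((616.82666015625, -51.9383659362793), (5.890320777893066, 27.680566787719727), 8.769095420837402) 35.660887793711595
toolbox 50 [[772.0, -188.0, 56.0], [835.0, -65.0, 86.0], [898.0, 67.0, 123.0]]
toolbox 90 [[773.0, -189.0, 90.0], [847.0, -46.0, 105.0], [898.0, 68.0, 125.0]]
frame est of pivots [455.54183105 -36.76561977] [611.94439866 -23.08216816]
```

```bash
cat > p.py <<'E'
import numpy as np
a=np.radians(5);R=np.array([[np.cos(a),-np.sin(a)],[np.sin(a),np.cos(a)]])
for n,p,sg,t0 in(('near',(456.4,-36.6),1,-.3),('far',(612.5,-23.3),-1,-.07)):
    for t,cl in [(t0,10)]+[(t,0) for t in np.arange(0,1.6,.1745)]+[(1.57,0)]:
        s,c=np.sin(t),np.cos(t);h=15*abs(c)+9.5*abs(s)
        r=31-(15*s-9.5*c)*np.clip(np.sin(2*t)*2,0,1)
        if t>.9: r=np.interp(t,[.9,1.57],[31-(15*np.sin(.9)-9.5*np.cos(.9)),24])
        q=r*np.array([s,-c])+(2.5+h+cl)*np.array([-c,-s]);q[0]*=sg
        print(n,round(t,2),round(r,1),(np.array(p)+R@q).round(1))
E
python3 p.py
```

```text
near -0.3 31.0 [420.9 -60.6]
near 0.0 31.0 [441.7 -69. ]
near 0.17 35.6 [447.3 -75.9]
near 0.35 34.8 [453.1 -76.5]
near 0.52 31.7 [458.  -74.2]
near 0.7 28.6 [462.4 -71.1]
near 0.87 25.6 [466.2 -67.2]
near 1.05 24.9 [471.3 -63.6]
near 1.22 24.6 [475.9 -59. ]
near 1.4 24.3 [479.3 -53.1]
near 1.57 24.0 [481.4 -46.5]
near 1.57 24.0 [481.3 -46.5]
far -0.07 31.0 [645.1 -49.5]
far 0.0 31.0 [632.6 -52.7]
far 0.17 35.6 [628.2 -60.4]
far 0.35 34.8 [622.7 -62. ]
far 0.52 31.7 [617.4 -60.6]
far 0.7 28.6 [612.5 -58.3]
far 0.87 25.6 [608.1 -55.1]
far 1.05 24.9 [602.6 -52.5]
far 1.22 24.6 [597.2 -48.7]
far 1.4 24.3 [592.8 -43.6]
far 1.57 24.0 [589.6 -37.4]
far 1.57 24.0 [589.6 -37.4]
```

Call:
{"fn": "apply_moves", "kwargs": {
  "rows": [
    [0, -0.3, 3, 0, 0],
    [-2, 0, 6, 0, 0],
    [-6, 2.5, 6, 0, 0],
    [-11.3, 4.6, 6, 0, 0],
    [-11.3, 4.6, 6, 0, 0]
  ]
}}

```text
time_s: 10.07
eef_pos: [423.0, -60.1, 87.9]
orientation: [-0.003, 0.671, 0.741, -0.001]
force: [0.1, -0.8, 0.7]
grip_width: 0.007
```

Call:
{"fn": "apply_moves", "kwargs": {
  "rows": [
    [0, 0, 0, 0, 0],
    [0, 0, 0, 0, 0]
  ]
}}

```text
time_s: 10.32
eef_pos: [429.9, -63.0, 90.8]
orientation: [0.001, 0.672, 0.741, 0.0]
force: [-0.8, -0.3, 1.1]
grip_width: 0.004
```

Call:
{"fn": "apply_moves", "kwargs": {
  "rows": [
    [-0.95, 0.05, 0, 0, 0],
    [-0.95, 0.05, -4, 0, 0],
    [-0.95, 0.05, -5.4, 0, 0],
    [-0.95, 0.05, -5.4, 0, 0],
    [-0.3, -0.1, -5.4, 0, 0],
    [0.4, -0.3, -5.4, 0, 0],
    [1.2, -0.6, -5.4, 0, 0]
  ]
}}

```text
time_s: 11.2
eef_pos: [441.4, -68.6, 36.8]
orientation: [0.001, 0.672, 0.741, 0.0]
force: [-0.9, 1.0, -0.7]
grip_width: 0.005
```

Call:
{"fn": "apply_moves", "kwargs": {
  "rows": [
    [0.6, -0.7, 0, 0, 0],
    [1.15, -0.8, 0, 0, 0],
    [1.65, -0.55, 0, 0, 0],
    [2.1, -0.25, 0, 0, 0],
    [2.5, 0.1, 0, 0, 0],
    [3.0, 0.5, 0, 0, 0],
    [3.45, 0.95, 0, 0, 0],
    [3.8, 1.55, 0, 0, 0],
    [3.8, 1.55, 0, 0, 0]
  ]
}}

```text
time_s: 12.32
eef_pos: [478.6, -52.2, 36.1]
orientation: [0.0, 0.671, 0.741, 0.0]
force: [1.0, 0.4, 1.2]
grip_width: 0.004
```

```bash
python3 c.py w4 near_button_fin far_button_fin
```

```text
12.325 [478.64414951 -52.20377247  36.08588191] [9.22345943e-05 6.71403056e-01 7.41092342e-01 2.60347865e-04] [1.00293963 0.44631928 1.15492849] [[1.0, 0.1, 0.03, 470.91], [0.1, -0.96, -0.26, 19.12], [0.0, 0.26, -0.97, 187.33], [0.0, 0.0, 0.0, 1.0]]
near_button_fin [(0.94, [487.0, -40.3, 26.6]), (0.58, [534.5, -14.6, 18.0])]
far_button_fin []
```

View pics/w4.png

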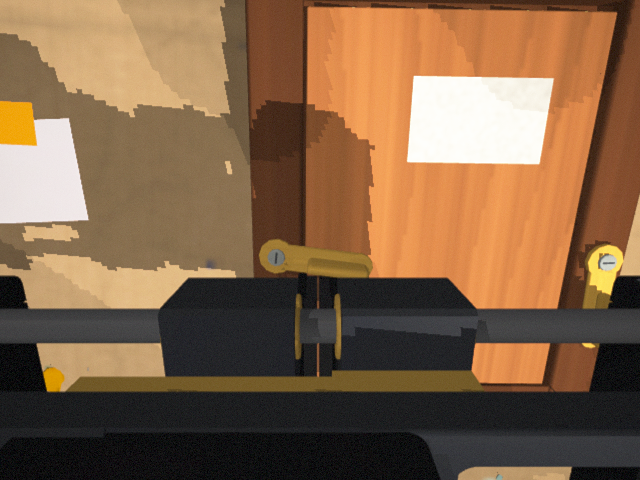

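The near button (screw at (276,257), tip at (368,266)) is at about 1.36 rad. I'll nudge it a little further, then go over to the far side.

Call:
{"fn": "apply_moves", "kwargs": {
  "rows": [
    [0.1, 0.3, 0, 0, 0],
    [0.15, 0.5, 0, 0, 0],
    [0.15, 0.5, 0, 0, 0],
    [0.15, -0.7, 0, 0, 0],
    [0.15, -0.7, 4, 0, 0],
    [3, -0.7, 6, 0, 0],
    [9, -0.3, 6, 0, 0],
    [14.5, 0, 6, 0, 0],
    [16.6, 0.2, 6, 0, 0],
    [16.6, 0.2, 6, 0, 0]
  ]
}}

```text
time_s: 13.72
eef_pos: [645.3, -51.4, 95.7]
orientation: [0.0, 0.672, 0.741, 0.0]
force: [-0.4, -0.2, -0.5]
grip_width: 0.004
```

Call:
{"fn": "apply_moves", "kwargs": {
  "rows": [
    [0, 0, 0, 0, 0],
    [0, 0, 0, 0, 0]
  ]
}}

```text
time_s: 13.98
eef_pos: [643.2, -51.1, 96.0]
orientation: [-0.0, 0.672, 0.741, -0.0]
force: [0.3, 0.1, 0.5]
grip_width: 0.005
```

Call:
{"fn": "apply_moves", "kwargs": {
  "rows": [
    [0, 0, -4, 0, 0],
    [0, 0, -5.9, 0, 0],
    [0, 0, -5.9, 0, 0],
    [-0.6, -0.1, -5.9, 0, 0],
    [-1.2, -0.3, -5.9, 0, 0],
    [-1.65, -0.95, -5.9, 0, 0],
    [-2.2, -1.1, -5.9, 0, 0],
    [-2.7, -0.95, -5.9, 0, 0],
    [-3.2, -0.75, -5.9, 0, 0],
    [-3.65, -0.4, -5.9, 0, 0]
  ]
}}

```text
time_s: 15.22
eef_pos: [607.3, -54.8, 37.0]
orientation: [0.0, 0.672, 0.741, -0.0]
force: [1.1, -0.9, 0.2]
grip_width: 0.004
```

Call:
{"fn": "apply_moves", "kwargs": {
  "rows": [
    [-0.55, 0.25, 0, 0, 0],
    [-1.1, 0.65, 0, 0, 0],
    [-1.5, 1.15, 0, 0, 0],
    [-1.6, 1.5, 0, 0, 0],
    [-1.6, 1.5, 0, 0, 0]
  ]
}}

```text
time_s: 15.85
eef_pos: [591.4, -39.3, 36.9]
orientation: [-0.0, 0.672, 0.741, -0.0]
force: [0.0, -0.5, 0.2]
grip_width: 0.004
```

```bash
python3 c.py w5 near_button_fin far_button_fin
```

```text
15.85 [591.41512805 -39.3484067   36.90294816] [-3.24850297e-04  6.71502634e-01  7.41002087e-01 -1.19200943e-04] [ 0.0439231  -0.52060043  0.16306554] [[1.0, 0.1, 0.03, 583.87], [0.1, -0.96, -0.26, 31.98], [-0.0, 0.26, -0.97, 188.15], [0.0, 0.0, 0.0, 1.0]]
near_button_fin [(0.98, [484.8, -32.8, 23.2])]
far_button_fin [(0.97, [575.2, -32.7, 27.4])]
```

Call:
{"fn": "apply_moves", "kwargs": {
  "rows": [
    [0, 0.2, 0, 0, 0],
    [0, 0.35, 0, 0, 0],
    [0, 0.35, 0, 0, 0],
    [0, -1, 0, 0, 0],
    [0, -1, 6, 0, 0],
    [-2.5, -4, 12, 0, 0],
    [-5, -8, 18, 0, 0],
    [-7, -10, 22, 0, 0],
    [-7, -10, 22, 0, 0],
    [-7, -10, 22, 0, 0]
  ]
}}

```text
time_s: 17.25
eef_pos: [521.9, -140.5, 257.4]
orientation: [0.001, 0.672, 0.74, 0.0]
force: [0.3, -0.3, -0.7]
grip_width: 0.009
```

```bash
python3 c.py w6 near_button_fin far_button_fin board_centre jar; python3 f.py
cat > m.py <<'E'
from h import *
d=dict(np.load('w.npz'));M=d['M'];P,ok=wcloud(d,M);x,y,z=np.moveaxis(P,-1,0)
for p,c,sg in(((456.4,-36.6),(487,-35),1),((612.5,-23.3),(578,-28),-1)):
    m=ok&(z>27)&(z<40)&(abs(x-c[0])<28)&(abs(y-c[1])<28);q=P[m];print('fin',len(q),q.mean(0),cv2.minAreaRect(q[:,:2].astype(np.float32)))
    v=q.mean(0)[:2]-p;t=np.degrees(np.arctan2(v[1],v[0]))-5
    print('theta',np.radians(t+90 if sg>0 else ((270-t)%360)))
E
python3 m.py
```

```text
17.25 [ 521.89318823 -140.48914211  257.44052304] [6.41608915e-04 6.72158053e-01 7.40407274e-01 4.56246999e-04] [ 0.34176109 -0.31652481 -0.67999606] [[1.0, 0.09, 0.03, 514.14], [0.1, -0.96, -0.26, -69.08], [0.0, 0.26, -0.96, 408.64], [0.0, 0.0, 0.0, 1.0]]
near_button_fin [(0.79, [486.2, -31.9, 26.0])]
far_button_fin [(0.92, [578.1, -21.3, 28.4])]
board_centre [(0.6, [528.9, -15.6, 13.3])]
jar [(0.21, [540.8, -103.3, 14.8])]
plane [-1.52837433e-04 -7.19185206e-04  1.71625390e+01] tilt 0.0007352459738240684 rms 1.1171677549987564
rail z 17.98406929483224
-100 18.0 115.0 | -99 18.0 115.0 | -98 18.1 115.0 | -97 18.0 115.0 | -96 18.1 115.0 | -95 18.0 114.0 | -94 18.0 115.0 | -93 17.9 115.0 | -92 17.0 109.0 | -91 16.4 130.0 | -90 17.0 187.0 | -89 17.0 215.0 | -88 17.1 215.0 | -87 17.2 215.0 | -86 17.0 215.0 | -85 16.8 215.0 | 

fin 171 [485.77801505 -33.49966939  32.98498573] ((485.50384521484375, -33.055572509765625), (26.982614517211914, 5.085689067840576), 6.603636264801025)
theta 1.5886730255505992
fin 181 [583.43521746 -21.10701377  32.9553677 ] ((583.9238891601562, -20.797740936279297), (5.148244857788086, 27.52690887451172), 84.33305358886719)
theta 1.7333717604328578
```

View pics/w6.png

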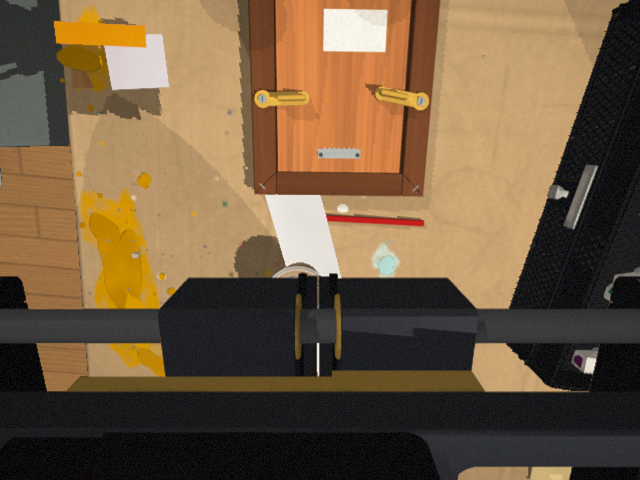

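The near button is at 1.59 rad. The far one is in range but about 10° past square at 1.74 rad, so I'll nudge it back from its +y side.

Call:
{"fn": "apply_moves", "kwargs": {
  "rows": [
    [2, 5, -5, 0, 0],
    [4, 9.5, -10, 0, 0],
    [5.65, 13.5, -14, 0, 0],
    [5.65, 14.3, -18, 0, 0],
    [5.65, 14.3, -18, 0, 0]
  ]
}}

```text
time_s: 18.12
eef_pos: [573.6, 5.7, 71.1]
orientation: [-0.005, 0.67, 0.742, -0.003]
force: [-0.4, -0.2, 0.2]
grip_width: 0.002
```

Call:
{"fn": "apply_moves", "kwargs": {
  "rows": [
    [0, 0, 0, 0, 0],
    [0, 0, -4, 0, 0],
    [0, 0, -4, 0, 0],
    [0, 0, -4, 0, 0]
  ]
}}

```text
time_s: 18.62
eef_pos: [579.8, 2.3, 39.5]
orientation: [0.001, 0.672, 0.741, 0.001]
force: [0.6, 0.4, -0.4]
grip_width: 0.004
```

Call:
{"fn": "apply_moves", "kwargs": {
  "rows": [
    [0, -0.7, -0.2, 0, 0],
    [0, -1.1, -0.2, 0, 0],
    [0, -1.35, -0.2, 0, 0],
    [0, -1.6, -0.2, 0, 0],
    [0, -1.6, -0.2, 0, 0],
    [0, 0.2, -0.2, 0, 0],
    [0, 0.2, 5, 0, 0],
    [-1.5, -2, 11, 0, 0],
    [-3.5, -7, 17, 0, 0],
    [-5.5, -13, 22, 0, 0]
  ]
}}

```text
time_s: 19.88
eef_pos: [532.9, -98.1, 233.9]
orientation: [0.001, 0.671, 0.742, 0.0]
force: [-0.0, -0.1, -1.1]
grip_width: 0.005
```

Call:
{"fn": "apply_moves", "kwargs": {
  "rows": [
    [0, 0, 0, 0, 0],
    [0, 0, 0, 0, 0],
    [0, 0, 0, 0, 0]
  ]
}}

```text
time_s: 20.25
eef_pos: [532.3, -97.2, 229.9]
orientation: [-0.002, 0.671, 0.741, -0.0]
force: [-0.6, 0.7, 0.4]
grip_width: 0.008
```

```bash
python3 c.py w7 near_button_fin far_button_fin board_centre; python3 f.py; python3 m.py; python3 e.py s7
```

```text
20.25 [532.29587162 -97.22582715 229.85179122] [-1.57463496e-03  6.71127834e-01  7.41339812e-01 -4.83603622e-04] [-0.61971175  0.68939958  0.40689713] [[1.0, 0.1, 0.02, 525.03], [0.1, -0.96, -0.26, -26.08], [-0.0, 0.26, -0.97, 381.2], [0.0, 0.0, 0.0, 1.0]]
near_button_fin [(0.91, [484.7, -33.8, 26.4])]
far_button_fin [(0.74, [579.2, -26.6, 30.6])]
board_centre []
plane [ 4.70212477e-04 -9.98529396e-04  1.71904607e+01] tilt 0.0011037031880950891 rms 0.9906399070147673
rail z 18.0339144050225
-100 18.2 116.0 | -99 18.1 116.0 | -98 18.0 116.0 | -97 18.0 116.0 | -96 18.0 116.0 | -95 18.1 116.0 | -94 18.0 117.0 | -93 18.1 114.0 | -92 17.2 110.0 | -91 16.8 156.0 | -90 17.0 212.0 | -89 16.9 218.0 | -88 17.0 217.0 | -87 17.0 216.0 | -86 16.9 216.0 | -85 17.0 216.0 | 
80 17.1 200.0 | 81 17.1 201.0 | 82 17.0 199.0 | 83 16.9 199.0 | 84 17.1 200.0 | 85 17.2 201.0 | 86 16.9 178.0 | 87 16.5 143.0 | 89 9.0 89.0 | 90 8.6 88.0 | 91 12.4 76.0 | 92 14.7 80.0 | 93 18.0 98.0 | 94 18.2 99.0 | 95 18.0 98.0 | 
fin 160 [486.32922239 -32.91587513  33.63319149] ((485.3303527832031, -32.778926849365234), (27.704410552978516, 4.449265480041504), 5.7136406898498535)
theta 1.6060083086738264
fin 149 [583.60725348 -26.025612    33.63345229] ((583.7258911132812, -26.034881591796875), (27.099912643432617, 3.6041085720062256), 5.7104902267456055)
theta 1.5640056304507974
20.5 [532.74862878 -98.13492036 230.9047913 ] [ 0.32221354 -0.76510408  0.56269065]
[(0.75, [541.0, -102.0, 19.0]), (0.4, [491.0, -28.0, 27.0]), (0.96, [527.0, 72.0, 14.0]), (0.37, [688.0, 296.0, 3.0]), (0.31, [490.0, -33.0, 28.0])]
```

View pics/w7.png

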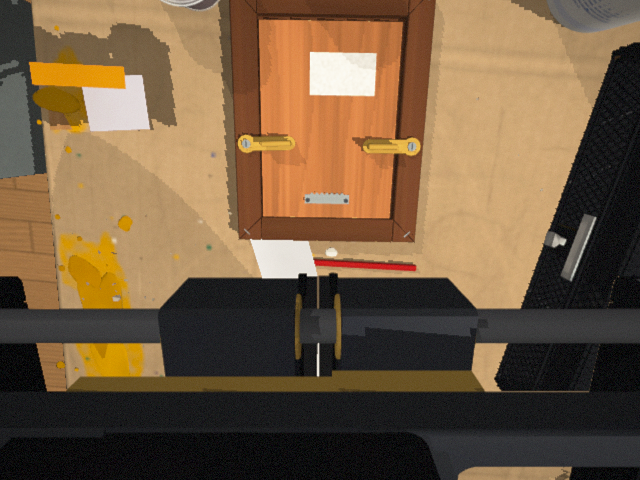

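View pics/s7.png

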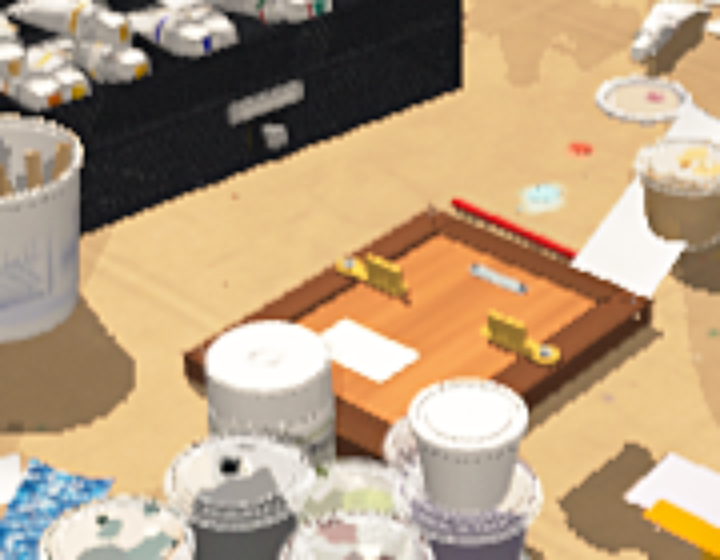

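The board lies flat (w7 pixels 260–400 × 20–220) and both buttons point square across it: near at (245–295, 143), far at (363–420, 147). The jar stands upright at about (270,390) in the scene crop, and the arm is clear. I'm handing in.

```bash
python3 -c "
from bench import env
print(env.close_job())"
```

```text
the job is handed in; nothing more can be done
None
```

The picture frame is closed: the board is seated and both turn-buttons are locked across it. I handed the job in at about 20.5 s. No verdict is reported, so the results below are my own camera checks.

**What I did**
- **Tipping:** I pushed the board's top edge from behind with the fingertips until it fell into the recess.
- **Seating:** The board landed with its -y edge on the rail, so I pushed that edge towards +y until it dropped home.
- **Buttons:** I swept both buttons round with closed fingertips. The far one went to about 1.74 rad, so I nudged it back towards square.

**Last checks**

| Check | Measured | Required |
|---|---|---|
| Board top height | about 17.1 mm | 17 mm when seated |
| Board tilt | about 0.001 rad | below 0.02 rad |
| Board off centre along y | about 1.5–2 mm to -y | within 6 mm |
| Near button | about 1.60 rad | 1.2–1.94 rad |
| Far button | about 1.56 rad | 1.2–1.94 rad |

- **Surroundings:** The jar is upright, and the cup and pencil looked untouched. I did not measure final positions for any of the loose things, and the two bottles were not in my last pictures.
- **Arm:** It was well clear of everything at hand-in.
- **Disagreements:** On the last look the network did not report the board's centre. It also gave a few false hits and, on earlier looks, put the centre a few mm off, so I relied on the depth measurements instead.

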